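Change a welding rail over from plate to tube

ROBOT

A 6-joint arm with a two-finger parallel gripper is mounted at the origin on a cart in front of the work surface, level with it; the furniture and walls round the work are solid. World frame = base frame: x ahead of the robot, y to its left, z up, the work surface at z = 0. Lengths are in mm, angles in degrees, forces in N, time in s.
With the tool pointing down it reaches from about 300 to 850 mm from the base axis. Payload 4.2 kg.
Tool frame: the origin (TCP) lies between the finger pads; the fingertips stand 14 mm ahead of it and the grasp point (between the pads) lies 5 mm behind it (env.finger_overhang is the distance from the TCP to the fingertips, in mm); z points along the fingers, y is the line along which they close (so a half turn about z gives the same grasp; the last joint's range is limited). The gripper opens to 91 mm and grips with 3 to 60 N. Pads are 32 mm wide; open, the fingers measure 118 mm over their backs; the gripper's body (76 mm by 178 mm) begins 60 mm behind the grasp point.
Start: joints at [66.52, 18.312, 89.639, -0, 72.044, -1.146], TCP at [218.505, 531.881, 227.976] pointing down, gripper open.
Joint ranges: [-177.97, 177.97], [-48.28, 115.42], [12.27, 149.76], [-77.06, 257.06], [2.81, 150.46], [-146.56, 146.56]. Speed limits (degrees/s): [147.25, 147.25, 180, 180, 180, 180].

INTERFACE

Orientations are given as [roll, pitch, yaw] about the fixed x, y, z axes, in that order (R = Rz(yaw) Ry(pitch) Rx(roll)).
In Python, from workcell import status, cams, env, finder gives the robot as it stands.
- The arm moves only by the tool apply_moves, never from a script. Its argument "increments" is a list of rows, each a list of 7 numbers: the opening, from -1 (shut) to 1 (fully open), then the shift along the world's x, y, z in m, then the turn, a rotation vector about the world's x, y, z in degrees. In form: [[gripper, x, y, z, ax, ay, az], ...]. A call has 1 to 5 rows; each row shifts and turns the commanded pose from where the row before left it; what a row does not reach is not made up. A row lasts 1/12 s, in which the tool goes at most 41.7 mm and 7.16 degrees, less where a joint would pass 70% of its speed; a pose out of reach is approached as far as the arm can. A call with a gripper value outside its range is refused whole. The fingers move at their own pace and stop on an object; "newtons" is the grip in N (left out, the last holds). Time passes only in rows, so rows that do not move let the fingers close. It gives the time, the measured TCP pose, the force, the opening and the grip force at its end, in the units of the state.
- status.state(): the state, without advancing time (a new reading comes with each control period).
- cams.grab_frame(name): name is "scene" or "side" or "wrist"; returns a dict with "color" (480x640x3 uint8, red, green, blue), "intrinsics" (3x3 intrinsics, pixels), "R" (3x3) and "t" (3): a world point X has camera coordinates R X + t. Camera axes: x right, y down, z forward; pixel columns grow to the right and rows downward; lengths in mm; the calibration is good to about 2 mm. A picture is of the moment at which its call begins. There is no depth.
- env.job_done(): hands the job in; it is judged then, once.
Trained networks look in the newest picture that a camera, given by its name, has taken for a name from the list of things; names that differ only in an ending like _2 or _b are one class to them, and where a whole thing is asked for, a point or a joint stands for the part that bears it (a point fixed in the world has none). Each returns a list of dicts, best first, with "score" (0 to 1); they miss things now and then, are a little off and sometimes report something else, mostly with a low value. They report only what shows in the picture. A call takes as long as a camera call. They do not tell look-alikes from the thing itself.
- finder.boxes_of(query, camera): "rect" ([left, top, width, height] in pixels, round what is visible of it).
- finder.trace(query, camera): "pixels" (480x640 bool, what is visible of it) and "rect" ([left, top, width, height] in pixels, round what is visible of it).
The state is a dict: "time_s": time; "qpos": joint angles; "qvel": joint speeds; "effort": joint torques, N m; "ee_pos": TCP position; "ee_rot": TCP orientation; "force": force on the tool from outside, world axes, zero at the start; "torque": the same for the moment, N m; "gripper_width": finger opening in mm; "gripper_force": force on a finger pad.
Only numpy, scipy, OpenCV 4.12 (cv2) and the standard library are available. Lean on these libraries where they do the work, as an engineer would, in place of code of your own. Each camera call takes 0.05 s, during which the arm holds its last target. There are 200 camera calls.

TASK

Change the bench rail over for tube welding: each of the two outer rail posts must carry a V-head, the middle post the copper shoe, and the parking post that stands apart the flat pad; three of the four heads sit on each other's posts now, so use a free spot of the bench on the way. Every head must be pushed fully down on its post, with the V grooves and the shoe's groove running along the rail. The tube must finally lie in both V-heads, centred over the copper shoe; leave the paste tin where it stands.

Things in the scene. Friction and masses are not known exactly. Their poses are not given: they have to be found in the camera images.
- v_head_1: Slip-on V-head, 0.30 kg: dark socket block 40x40x28 mm with a 21 mm bore 23 deep from below; on it bright angle iron, open side up (90 deg V along y, 58 wide, 39 long, top at 60 mm). Stands alone on a bench. Grip from above across the block's two faces that look along y (40 mm), low down. Origin: centre of underside, z up. A tube lying in the V has its axis 61 mm above the origin
- v_head_2: Second V-head, the same in every way. At the start one of the two V-heads (either) is already right on an outer post, the other is on the middle post
- copper_shoe: Slip-on backing shoe, 0.32 kg: the same dark socket block under a copper block 36 (x) x 39 (y) mm with a shallow groove along y between two low ribs (ribs' top 44 mm above the underside, groove floor 40). Grip like a V-head. Origin: centre of underside, z up. Starts on the parking post
- flat_pad: Slip-on flat pad, 0.30 kg: the same dark socket block under a bright flat plate 62 (x) x 39 (y) x 10 mm, 38 mm high in all. Grip like a V-head. Origin: centre of underside, z up. Starts on one of the outer posts
- tube_center (a point): Middle of the loose galvanised tube, 38 mm thick, 375 long, about 0.6 kg, lying on the bench left or right of the rail. On its axis, 19 mm above the bench at first; y along the tube (x, z turn as it rolls). In the V-heads its underside is 2 mm above the shoe's groove floor; the copper is narrower than the tube, the wider socket block lies 14 mm below the tube's underside
- outer_post_1: Fixed post at one end of the grey slotted rail (422 x 80 x 12 mm, fixed): dark foot plate, blue stem, 38 mm shoulder, and a 15 mm pin with cone tip, 20 mm tall. Origin: centre of the foot's underside, 12 mm above the bench; z up, y along the rail. A head fully down has its origin 45 mm above this one; pin tip at 65 mm. 115 to 138 mm from the middle post
- outer_post_2: Post at the other end of the rail, the same as outer_post_1; either may be the left one
- middle_post: Middle post of the rail, between the outer posts, made as they are; y along the rail
- parking_post: Single fixed post of the same make, standing apart on the bench in front of the rail, left or right. Origin: centre of the foot's underside, at bench height; z up; a head fully down has its origin 45 mm above it. How a head is turned on it does not matter
- paste_tin: Loose bystander: white and blue tin, 70 mm wide, 53 high, standing in front of the rail on the side away from the parking post; the bench midway between the two is free. Origin: centre of underside
Mind the look-alikes: they are no part of the job. What is shaped like the flat_pad but blue or green is not meant.

How it is judged:
By the outcome, as a careful person would: the job done as asked, in the order asked, and still so for the second after the job is handed in, with the robot touching nothing.
It also fails if it takes over 131 s, if anything falls off the work surface, if the arm or the gripper's body presses on something with over 40 N, if the wrist force passes 120 N, or if a joint passes its speed limit or range.

## Working session

There is one attempt and no reset: what is moved stays moved. The work goes in short steps, Python scripts to look and compute and a tool call to move; the robot and the scene stay as the last step left them, time stands still between calls to the robot, and variables do not carry over. Pictures are saved under pics/ and viewed, at most 14 in all, crops included, and the job is handed in when it is done.

Besides the shell and the picture viewer there is one more tool, called after ">>>" as name(argument=value, ...) on one line, values as JSON. apply_moves: Moves the arm, as the interface text tells. Its arguments: {"type":"object","properties":{"increments":{"type":"array","items":{"type":"array","items":{"type":"number"}}},"newtons":{"type":"number"}},"required":["increments"]}

```bash
ls; mkdir -p pics
cat > h.py <<'E'
import numpy as np,cv2
from workcell import status,cams,env,finder
def ray(f,px):
    K=np.array(f["intrinsics"]);R=np.array(f["R"]);t=np.array(f["t"])
    d=R.T@np.linalg.inv(K)@np.array([px[0],px[1],1.]);return -R.T@t,d
def onz(f,px,z):
    c,d=ray(f,px);return (c+d*(z-c[2])/d[2]).round(1)
def proj(f,X):
    K=np.array(f["intrinsics"]);p=K@(np.array(f["R"])@np.array(X,float)+np.array(f["t"]));return (p[:2]/p[2]).round(1)
def save(f,n,box=None,s=1):
    im=f["color"][:,:,::-1]
    if box: x,y,w,h=box; im=im[y:y+h,x:x+w]
    cv2.imwrite("pics/"+n,cv2.resize(im,None,fx=s,fy=s,interpolation=cv2.INTER_CUBIC))
E
python3 - <<'E'
from h import *
for c in ["scene","side","wrist"]:
    f=cams.grab_frame(c);save(f,c+"0.png")
    np.savez(c+"0.npz",**f)
    print(c,ray(f,(320,240))[0].round(), )
    for q in ["v_head_1","copper_shoe","flat_pad","tube_center","outer_post_1","middle_post","parking_post","paste_tin"]:
        print(q,[(round(b["score"],2),np.array(b["rect"]).round().tolist()) for b in finder.boxes_of(q,c)][:4])
print(status.state())
E
```

```text
pics
scene [ 138. -792.  620.]
v_head_1 [(0.81, [327.0, 182.0, 25.0, 31.0]), (0.62, [351.0, 207.0, 23.0, 31.0])]
copper_shoe [(0.75, [297.0, 264.0, 24.0, 30.0])]
flat_pad [(0.9, [278.0, 327.0, 40.0, 38.0]), (0.87, [448.0, 287.0, 38.0, 34.0]), (0.8, [346.0, 308.0, 39.0, 29.0]), (0.77, [369.0, 236.0, 33.0, 28.0])]
tube_center [(0.77, [209.0, 174.0, 123.0, 39.0])]
outer_post_1 [(0.94, [364.0, 267.0, 38.0, 15.0]), (0.75, [321.0, 214.0, 30.0, 15.0])]
middle_post [(0.91, [343.0, 235.0, 30.0, 20.0])]
parking_post [(0.56, [289.0, 290.0, 42.0, 25.0])]
paste_tin [(0.97, [255.0, 218.0, 28.0, 33.0])]
side [  -3. -894.  464.]
v_head_1 [(0.81, [349.0, 202.0, 27.0, 35.0]), (0.66, [331.0, 195.0, 24.0, 20.0])]
copper_shoe [(0.59, [302.0, 240.0, 30.0, 28.0])]
flat_pad [(0.83, [356.0, 281.0, 38.0, 28.0]), (0.72, [371.0, 228.0, 32.0, 24.0]), (0.68, [297.0, 295.0, 32.0, 30.0]), (0.63, [447.0, 268.0, 29.0, 30.0])]
tube_center [(0.82, [213.0, 194.0, 112.0, 28.0])]
outer_post_1 [(0.7, [369.0, 250.0, 34.0, 23.0]), (0.53, [325.0, 216.0, 28.0, 17.0])]
middle_post [(0.74, [345.0, 229.0, 32.0, 24.0])]
parking_po
[... 269 characters left out ...]
ng_post []
paste_tin []
{'time_s': 1.35, 'qpos': array([ 6.65207695e+01,  1.83105524e+01,  8.96388103e+01,  1.22128630e-03,
        7.20443438e+01, -1.14466897e+00]), 'qvel': array([ 0.02777337,  0.0513994 , -0.05633595,  0.09241198, -0.03504422,
        0.02798265]), 'effort': array([ 6.05964506e-04, -4.12352371e+01, -2.32227570e+01,  7.29470258e-02,
        3.76525498e-02,  8.86625514e-06]), 'ee_pos': array([218.49499873, 531.88327319, 227.99073574]), 'ee_rot': array([ 1.79993684e+02, -1.03588697e-03,  1.57665062e+02]), 'force': array([-0.15903759,  0.65929682, -0.4798701 ]), 'torque': array([ 0.01206953, -0.00763297, -0.014902  ]), 'gripper_force': 0.0, 'gripper_width': 91.26890561965564}
```

Run:
```python
from h import *
f=dict(np.load("scene0.npz"));save(f,"s1.png",(190,150,320,230),2.5)
f=dict(np.load("side0.npz"));save(f,"d1.png",(200,160,300,190),2.6)
```

```text
(no output)
```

View pics/s1.png

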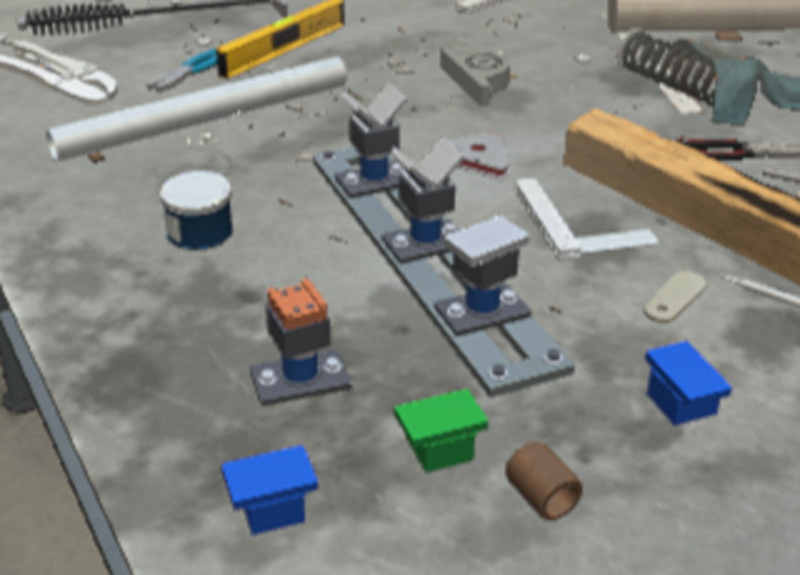

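View pics/wrist0.png

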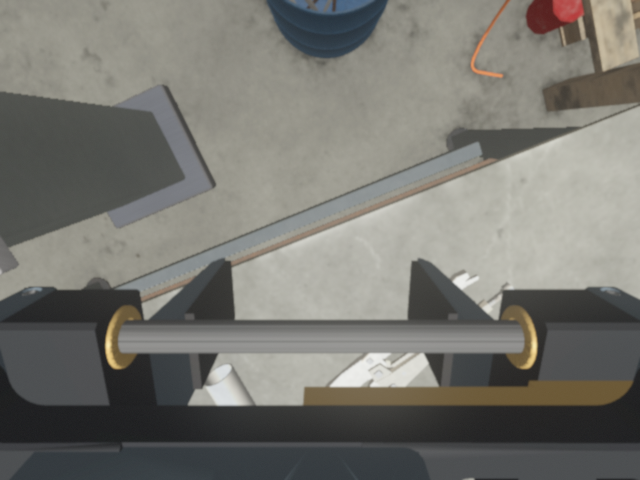

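The flat pad is the bright one at scene (385,246) on the near outer post. The look-alikes are blue at (298,346), blue at (464,303) and green at (366,322). V-heads sit at about (340,198) on the far outer post and (361,222) on the middle post. The copper shoe is at (309,279) on the parking post, the tin at (268,234), the tube around (270,193). The wrist view shows only the tube end at (232,385).

Run:
```python
from h import *
S=dict(np.load("scene0.npz"));D=dict(np.load("side0.npz"));W=dict(np.load("wrist0.npz"))
def tri(a,b):
    A=[];B=[]
    for f,p in((S,a),(D,b)):
        P=np.array(f["intrinsics"])@np.c_[f["R"],f["t"]]
        A.append(P)
    X=cv2.triangulatePoints(A[0],A[1],np.array(a,float).reshape(2,1),np.array(b,float).reshape(2,1));return (X[:3]/X[3]).ravel().round(1)
c=lambda r:(r[0]+r[2]/2,r[1]+r[3]/2)
print("Vfar?",tri(c([327,182,25,31]),c([331,195,24,20])),onz(S,c([327,182,25,31]),90))
print("Vmid",tri(c([351,207,23,31]),c([349,202,27,35])),onz(S,c([351,207,23,31]),90))
print("pad",tri(c([369,236,33,28]),c([371,228,32,24])),onz(S,c([369,236,33,28]),78))
print("cop",tri(c([297,264,24,30]),c([302,240,30,28])),onz(S,c([297,264,24,30]),67))
print("tin",onz(S,c([255,218,28,33]),26)); print("tube",onz(S,c([209,174,123,39]),19))
# rail end corners from crop
for p in [(315,155),(490,390),(573,369),(350,150)]: print(onz(S,(190+p[0]/2.5,150+p[1]/2.5),12))
print("tube ends",onz(S,(190+57/2.5,150+143/2.5),19),onz(S,(190+338/2.5,150+73/2.5),19))
print(W["R"].round(3),W["t"],W["intrinsics"])
```

```text
Vfar? [646.5  99.9  84.8] [639.4  96.   90. ]
Vmid [628.7 -30.5  84.2] [624.1 -39.9  90. ]
pad [ 628.  -131.6   65.6] [ 616.7 -145.8   78. ]
cop [ 425.2 -156.8   79.8] [ 433.6 -144.1   67. ]
tin [447.2 115.8  26. ]
tube [540.6 339.4  19. ]
[613.4 183.1  12. ]
[ 561.1 -235.4   12. ]
[ 636.2 -246.8   12. ]
[652.9 173.9  12. ]
tube ends [365.4 341.2  19. ] [728.8 346.2  19. ]
[[ 0.38   0.925  0.   ]
 [ 0.889 -0.365  0.275]
 [ 0.255 -0.104 -0.961]] [-574.81546318  -30.92239389  390.30163853] [[356.7005194    0.         320.81117384]
 [  0.         356.7005194  235.99672145]
 [  0.           0.           1.        ]]
```

View pics/d1.png

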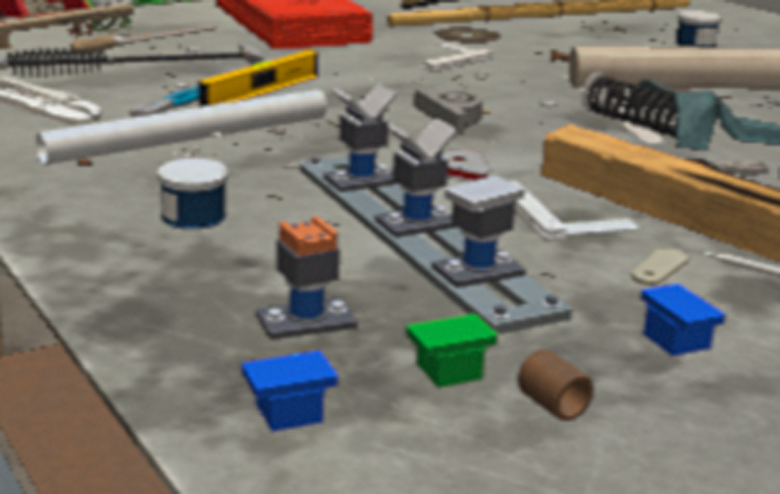

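The side picture confirms the layout: pad at (387,235), V-heads at (340,205) and (361,220), copper shoe at (319,255). The tube lies along x near y≈343, and the rail yaw is about -7.5°. I'll move over the rail and look from above.

>>> apply_moves(increments=[[1, 0.019, -0.027, 0.01, 0, 0, 0.75], [1, 0.019, -0.027, 0.01, 0, 0, 0.75], [1, 0.019, -0.027, 0.01, 0, 0, 0.75], [1, 0.019, -0.027, 0.01, 0, 0, 0.75], [1, 0.019, -0.027, 0.01, 0, 0, 0.75]])

```text
time_s: 1.77
ee_pos: [314.1, 395.6, 278.5]
ee_rot: [180.0, 0.0, 161.5]
force: [0.5, 0.1, -0.0]
gripper_width: 91.5
gripper_force: 0.0
```

>>> apply_moves(increments=[[1, 0.019, -0.027, 0.01, 0, 0, 0.75], [1, 0.019, -0.027, 0.01, 0, 0, 0.75], [1, 0.019, -0.027, 0.01, 0, 0, 0.75], [1, 0.019, -0.027, 0.01, 0, 0, 0.75], [1, 0.019, -0.027, 0.01, 0, 0, 0.75]])

```text
time_s: 2.18
ee_pos: [409.1, 260.4, 328.7]
ee_rot: [180.0, 0.0, 165.2]
force: [0.4, 0.6, -0.0]
gripper_width: 91.1
gripper_force: 0.0
```

>>> apply_moves(increments=[[1, 0.019, -0.027, 0, 0, 0, 0.75], [1, 0.019, -0.027, 0, 0, 0, 0.75], [1, 0.019, -0.027, 0, 0, 0, 0.75], [1, 0.019, -0.027, 0, 0, 0, 0.75], [1, 0.019, -0.027, 0, 0, 0, 0.75]])

```text
time_s: 2.6
ee_pos: [504.2, 125.4, 328.2]
ee_rot: [180.0, 0.0, 168.9]
force: [1.1, 0.6, 0.2]
gripper_width: 90.9
gripper_force: 0.0
```

>>> apply_moves(increments=[[1, 0.019, -0.027, 0, 0, 0, 0.75], [1, 0.019, -0.027, 0, 0, 0, 0.75], [1, 0.019, -0.027, 0, 0, 0, 0.75], [1, 0.019, -0.027, 0, 0, 0, 0.75], [1, 0, 0, 0, 0, 0, 0]])

```text
time_s: 3.02
ee_pos: [582.3, 14.3, 327.0]
ee_rot: [-179.9, 0.1, 171.7]
force: [-0.5, 0.2, -0.7]
gripper_width: 91.2
gripper_force: 0.0
```

Run:
```python
from h import *
s=status.state();print(s["time_s"],s["ee_pos"],s["ee_rot"],s["qpos"])
f=cams.grab_frame("wrist");save(f,"w1.png");np.savez("w1.npz",**f)
for q,z in [("v_head_1",117),("copper_shoe",89),("flat_pad",95),("paste_tin",53),("outer_post_1",12),("middle_post",12),("parking_post",10)]:
    for b in finder.boxes_of(q,"wrist"):
        r=b["rect"];print(q,round(b["score"],2),np.round(r),onz(f,(r[0]+r[2]/2,r[1]+r[3]/2),z))
```

```text
3.0167 [582.25261117  14.26321001 326.95887117] [-1.79851528e+02  7.33495366e-02  1.71667005e+02] [  0.35908858  16.53985723  78.11986922  -0.15838602  85.29022205
 -81.29488538]
v_head_1 0.76 [378. 218.  49.  58.] [633.9  94.8 117. ]
v_head_1 0.74 [273. 225.  39.  54.] [622.2 -23.8 117. ]
copper_shoe 0.98 [133.  68.  58.  41.] [ 437.8 -130.4   89. ]
flat_pad 0.92 [ 68. 135.  58.  46.] [ 495.4 -215.6   95. ]
flat_pad 0.79 [32.  0. 62. 66.] [ 375.9 -209.9   95. ]
flat_pad 0.6 [166. 219.  51.  63.] [ 610.7 -140.    95. ]
paste_tin 0.74 [361.  28.  68.  74.] [445.5 115.4  53. ]
outer_post_1 0.69 [190. 206.  38.  52.] [ 611.7 -146.2   12. ]
outer_post_1 0.62 [374. 201.  37.  54.] [641.5 103.6  12. ]
middle_post 0.69 [280. 200.  34.  56.] [622.6 -25.3  12. ]
```

View pics/w1.png

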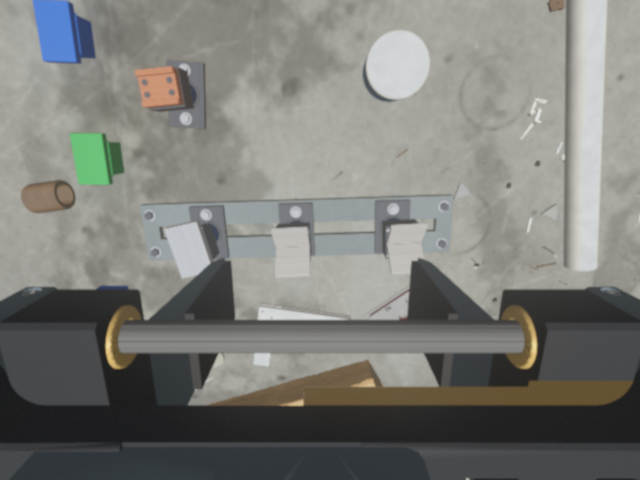

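The wrist picture shows the rail with corners (143,206), (450,195), (452,250), (147,261). The pad is turned on its post, with its top at (190,249). The V-heads are at (292,252) and (410,250), and the copper shoe at (160,88) is slightly turned. The tin is at (397,65) and the tube is at the right (585,130).

Run:
```python
from h import *
f=dict(np.load("w1.npz"))
C={"rail":(12,[(143,206),(450,195),(452,250),(147,261)]),"pad":(95,[(167,230),(196,221),(213,267),(183,277)]),"cop":(89,[(137,70),(177,67),(184,105),(145,109)]),"vm":(117,[(275,228),(308,228),(310,276),(276,276)])}
for k,(z,P) in C.items():
    X=np.array([onz(f,p,z)[:2] for p in P]);e=X[1]-X[0];g=X[2]-X[3]
    h1=X[3]-X[0];h2=X[2]-X[1]
    print(k,X.mean(0).round(1),X.tolist(),"yaw edges",[np.degrees(np.arctan2(-v[0],v[1])).round(1) for v in(e,g)],[np.degrees(np.arctan2(v[1],v[0])).round(1) for v in(h1,h2)])
print("tube edges",[onz(f,p,19)[:2].tolist() for p in [(568,150),(604,150),(567,268),(599,268)]])
for s,z in (("p",10),):
    print([onz(f,p,22)[:2].tolist() for p in [(206,215),(295,212),(393,209)]],[onz(f,p,10)[:2].tolist() for p in [(184,70),(186,118)]])
# zoomed crop with segmentation
save(f,"w1c.png",(130,190,330,95),2.4)
```

```text
rail [623.9 -25.5] [[563.0, -225.3], [607.6, 183.0], [685.2, 182.2], [639.9, -241.8]] yaw edges [np.float64(-6.2), np.float64(-6.1)] [np.float64(-12.1), np.float64(-0.6)]
pad [ 609.3 -142.1] [[583.4, -162.0], [577.9, -127.1], [634.3, -120.8], [641.5, -158.4]] yaw edges [np.float64(9.0), np.float64(10.8)] [np.float64(3.5), np.float64(6.4)]
cop [ 436.8 -131.5] [[416.8, -150.8], [419.9, -109.9], [456.2, -112.0], [454.1, -153.2]] yaw edges [np.float64(-4.3), np.float64(-2.9)] [np.float64(-3.7), np.float64(-3.3)]
vm [622.9 -23.7] [[593.3, -37.3], [598.3, -2.6], [652.8, -8.9], [647.4, -46.0]] yaw edges [np.float64(-8.2), np.float64(-8.3)] [np.float64(-9.1), np.float64(-6.6)]
tube edges [[570.1, 330.6], [576.6, 375.6], [731.8, 336.4], [738.2, 380.2]]
[[585.6, -140.8], [598.6, -23.6], [613.2, 104.7]] [[407.4, -129.5], [461.8, -140.9]]
```

View pics/w1c.png

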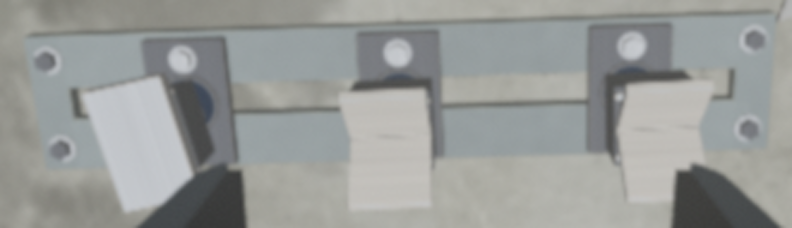

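>>> apply_moves(increments=[[1, 0.0038, -0.02, -0.02, 0, 0, 1.9], [1, 0.0038, -0.02, -0.02, 0, 0, 1.9], [1, 0.0038, -0.02, -0.02, 0, 0, 1.9], [1, 0.0038, -0.02, -0.02, 0, 0, 1.9], [1, 0.0038, -0.02, -0.02, 0, 0, 1.9]])

```text
time_s: 3.83
ee_pos: [598.4, -81.1, 227.5]
ee_rot: [180.0, 0.0, -178.4]
force: [0.2, 0.6, 0.5]
gripper_width: 91.3
gripper_force: 0.0
```

>>> apply_moves(increments=[[1, 0.0038, -0.02, -0.02, 0, 0, 1.9], [1, 0.0038, -0.02, -0.02, 0, 0, 1.9], [1, 0.0038, -0.02, -0.02, 0, 0, 1.9], [1, 0, 0, 0, 0, 0, 0], [1, 0, 0, 0, 0, 0, 0]])

```text
time_s: 4.25
ee_pos: [609.3, -140.9, 167.0]
ee_rot: [179.9, -0.1, -173.0]
force: [0.9, 0.1, 0.7]
gripper_width: 91.2
gripper_force: 0.0
```

Run:
```python
from h import *
s=status.state();print(s["time_s"],s["ee_pos"],s["ee_rot"],s["qvel"].round(2))
f=cams.grab_frame("wrist");save(f,"w2.png");np.savez("w2.npz",**f)
b=finder.trace("flat_pad","wrist")
for m in b[:3]:
    r=cv2.minAreaRect(np.argwhere(m["pixels"])[:,::-1].astype(np.float32));print(m["score"],r,cv2.boxPoints(r).tolist())
```

```text
4.25 [ 609.27217924 -140.89323286  167.0402065 ] [ 1.79916304e+02 -1.31687865e-01 -1.72963262e+02] [ 1.33 -1.91 -1.78  0.44  0.22  0.28]
0.84 ((120.67647552490234, 284.79412841796875), (79.30915069580078, 50.68994140625), 14.03624439239502) [[76.05883026123047, 299.76470947265625], [88.35294342041016, 250.5882568359375], [165.29412841796875, 269.82354736328125], [153.0, 319.0]]
0.8 ((315.2467956542969, 251.64199829101562), (58.37129211425781, 88.74981689453125), 1.3019527196884155) [[285.0604248046875, 295.3423156738281], [287.07696533203125, 206.61541748046875], [345.43316650390625, 207.94168090820312], [343.4166259765625, 296.6685791015625]]
0.72 ((184.6081085205078, 60.35135269165039), (71.0203628540039, 95.51581573486328), 9.462322235107422) [[141.729736328125, 101.62162017822266], [157.43243408203125, 7.405406475067139], [227.48648071289062, 19.081085205078125], [211.78378295898438, 113.29730224609375]]
```

View pics/w2.png

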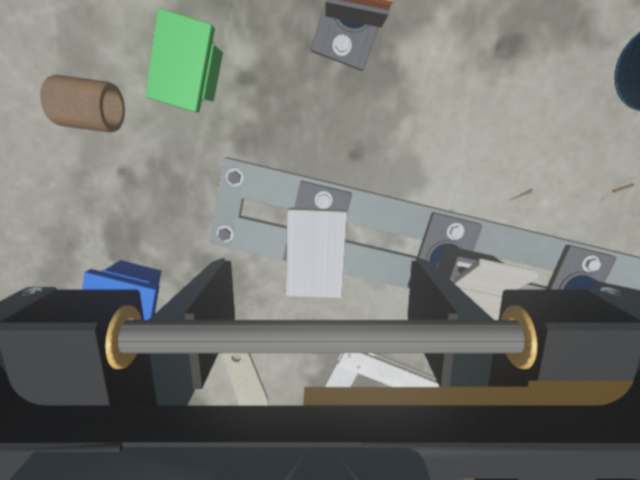

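The bright pad sits between the fingers at (316,252), square to the gripper. The green and blue look-alikes are at the left, (182,60) and (121,285), so the choice is right.

Run:
```python
from h import *
f=dict(np.load("w2.npz"))
X=np.array([onz(f,p,95)[:2] for p in [(288,210),(347,210),(341,297),(286,296)]]);print(X,X.mean(0))
print("screws z20",[onz(f,p,21)[:2].tolist() for p in [(323,200),(456,231),(591,264)]],"parkscrew",onz(f,(342,45),9))
print("rail holes",[onz(f,p,13)[:2].tolist() for p in [(235,177),(225,234)]])
f=dict(np.load("w1.npz"));print("rail holes far",[onz(f,(130+x/2.4,190+y/2.4),13)[:2].tolist() for x,y in [(754,40),(749,128),(47,61),(61,148)]])
print("w1 screws",[onz(f,(130+x/2.4,190+y/2.4),21)[:2].tolist() for x,y in [(182,60),(398,53),(631,46)]])
```

```text
[[ 581.7 -166. ]
 [ 577.  -127.8]
 [ 638.8 -123.2]
 [ 642.8 -161.4]] [ 610.075 -144.6  ]
screws z20 [[585.4, -142.0], [598.4, -22.7], [613.7, 105.2]] parkscrew [ 462.1 -142.1    9. ]
rail holes [[576.2, -219.6], [628.4, -225.7]]
rail holes far [[622.0, 174.2], [673.1, 168.8], [576.7, -219.6], [627.9, -225.8]]
w1 screws [[585.7, -141.3], [599.0, -22.6], [613.6, 104.7]]
```

>>> apply_moves(increments=[[1, 0.0005, -0.001, -0.0186, 0, 0, 0], [1, 0.0005, -0.001, -0.0186, 0, 0, 0], [1, 0.0005, -0.001, -0.0186, 0, 0, 0], [1, 0, -0.0005, -0.0186, 0, 0, 0], [1, 0, 0, -0.0186, 0, 0, 0]], newtons=30)

```text
time_s: 4.77
ee_pos: [612.5, -143.4, 76.3]
ee_rot: [-179.9, 0.2, -172.8]
force: [0.3, -0.7, -0.2]
gripper_width: 91.3
gripper_force: 0.0
```

>>> apply_moves(increments=[[-1, 0, 0, 0, 0, 0, 0], [-1, 0, 0, 0, 0, 0, 0], [-1, 0, 0, 0, 0, 0, 0], [-1, 0, 0, 0, 0, 0, 0], [-1, 0, 0, 0, 0, 0, 0]])

```text
time_s: 5.18
ee_pos: [612.3, -144.6, 76.7]
ee_rot: [-179.9, 0.2, -172.9]
force: [0.5, 1.0, 0.1]
gripper_width: 60.8
gripper_force: 0.0
```

>>> apply_moves(increments=[[-1, 0, 0, 0, 0, 0, 0], [-1, 0, 0, 0, 0, 0, 0], [-1, 0, 0, 0, 0, 0, 0], [-1, 0, 0, 0, 0, 0, 0], [-1, 0, 0, 0, 0, 0, 0]])

```text
time_s: 5.6
ee_pos: [611.5, -144.7, 75.4]
ee_rot: [-180.0, 0.0, -172.9]
force: [-1.3, -0.2, 2.0]
gripper_width: 40.5
gripper_force: 29.4
```

>>> apply_moves(increments=[[-1, 0, 0, 0.01, 0, 0, 0], [-1, 0, 0, 0.015, 0, 0, 0], [-1, 0, 0, 0.025, 0, 0, 0], [-1, 0, 0, 0.025, 0, 0, 0], [-1, -0.01, 0.01, 0.025, 0, 0, 0]])

```text
time_s: 6.02
ee_pos: [602.4, -135.9, 175.6]
ee_rot: [-179.9, 0.0, -172.9]
force: [1.5, 0.6, -3.5]
gripper_width: 40.4
gripper_force: 29.4
```

>>> apply_moves(increments=[[-1, -0.02, 0.017, 0, 0, 0, 0], [-1, -0.025, 0.021, 0, 0, 0, 0], [-1, -0.025, 0.021, 0, 0, 0, 0], [-1, -0.025, 0.021, 0, 0, 0, 0], [-1, -0.025, 0.021, 0, 0, 0, 0]])

```text
time_s: 6.43
ee_pos: [479.6, -32.8, 174.9]
ee_rot: [180.0, -0.1, -172.9]
force: [-0.6, 0.7, -2.6]
gripper_width: 40.3
gripper_force: 29.4
```

>>> apply_moves(increments=[[-1, -0.02, 0.018, -0.015, 0, 0, 0], [-1, -0.011, 0.008, -0.02, 0, 0, 0], [-1, 0, 0, -0.025, 0, 0, 0], [-1, 0, 0, -0.025, 0, 0, 0], [-1, 0, 0, -0.025, 0, 0, 0]])

```text
time_s: 6.85
ee_pos: [450.2, -7.4, 64.6]
ee_rot: [-180.0, 0.1, -172.8]
force: [0.5, -0.0, -3.2]
gripper_width: 40.4
gripper_force: 29.4
```

>>> apply_moves(increments=[[-1, 0, 0, -0.02, 0, 0, 0], [-1, 0, 0, -0.012, 0, 0, 0], [-1, 0, 0, -0.008, 0, 0, 0], [-1, 0, 0, 0, 0, 0, 0], [-1, 0, 0, 0, 0, 0, 0]])

```text
time_s: 7.27
ee_pos: [450.6, -7.7, 25.2]
ee_rot: [180.0, -0.0, -172.9]
force: [0.1, 0.5, -2.1]
gripper_width: 40.2
gripper_force: 29.4
```

>>> apply_moves(increments=[[-1, 0, 0, -0.003, 0, 0, 0], [-1, 0, 0, -0.003, 0, 0, 0], [-1, 0, 0, 0, 0, 0, 0], [-1, 0, 0, 0, 0, 0, 0]])

```text
time_s: 7.6
ee_pos: [450.5, -7.6, 19.3]
ee_rot: [-180.0, 0.0, -172.9]
force: [0.1, -0.7, -3.0]
gripper_width: 40.4
gripper_force: 29.4
```

>>> apply_moves(increments=[[-1, 0, 0, -0.001, 0, 0, 0], [-1, 0, 0, -0.001, 0, 0, 0], [-1, 0, 0, 0, 0, 0, 0]])

```text
time_s: 7.85
ee_pos: [450.9, -7.6, 18.3]
ee_rot: [-180.0, 0.1, -172.9]
force: [-2.6, 0.4, 9.5]
gripper_width: 40.3
gripper_force: 29.5
```

>>> apply_moves(increments=[[1, 0, 0, 0, 0, 0, 0], [1, 0, 0, 0, 0, 0, 0], [1, 0, 0, 0, 0, 0, 0], [1, 0, 0, 0.012, 0, 0, 0], [1, 0, 0, 0.03, 0, 0, 0]])

```text
time_s: 8.27
ee_pos: [447.7, -7.5, 56.7]
ee_rot: [179.9, -0.5, -172.9]
force: [0.0, -0.3, -0.7]
gripper_width: 71.1
gripper_force: 0.0
```

>>> apply_moves(increments=[[1, 0, 0, 0.04, 0, 0, 0], [1, 0, 0, 0.04, 0, 0, -2.7], [1, 0.02, -0.002, 0.034, 0, 0, -2.7], [1, 0.035, -0.004, 0, 0, 0, -2.7], [1, 0.035, -0.004, 0, 0, 0, -2.8]])

```text
time_s: 8.68
ee_pos: [542.5, -17.7, 176.3]
ee_rot: [180.0, 0.4, 176.1]
force: [0.8, -0.1, -0.0]
gripper_width: 91.2
gripper_force: 0.0
```

>>> apply_moves(increments=[[1, 0.035, -0.004, 0, 0, 0, -2.7], [1, 0.035, -0.003, 0, 0, 0, 0], [1, 0.014, -0.001, -0.01, 0, 0, 0], [1, 0, 0, 0, 0, 0, 0], [1, 0, 0, 0, 0, 0, 0]])

```text
time_s: 9.1
ee_pos: [623.8, -25.6, 161.5]
ee_rot: [-180.0, -0.2, 173.5]
force: [-0.2, -0.7, -0.3]
gripper_width: 91.5
gripper_force: 0.0
```

Run:
```python
from h import *
s=status.state();print(s["time_s"],s["ee_pos"],s["ee_rot"])
f=cams.grab_frame("wrist");save(f,"w3.png");np.savez("w3.npz",**f)
```

```text
9.1 [623.78052852 -25.60255164 161.54895781] [-179.99520989   -0.19527838  173.51381191]
```

View pics/w3.png

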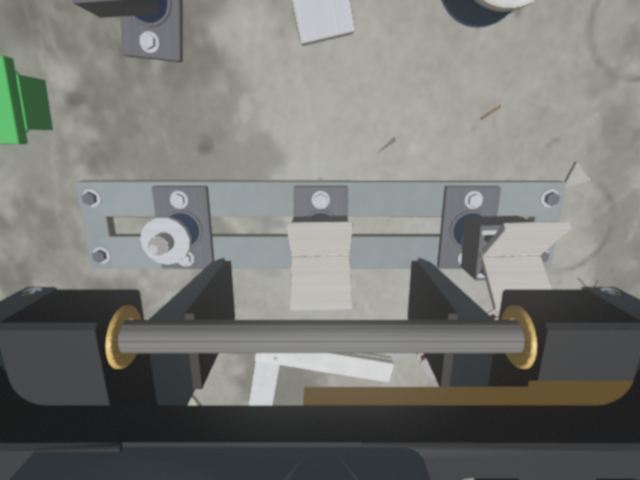

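The rail is now level in the picture. The middle V-head is square between the fingers at (320,265), the free near pin is at (157,244), and the pad stands on the bench at (323,15).

>>> apply_moves(increments=[[1, 0.0005, 0, -0.018, 0, 0, 0], [1, 0, 0, -0.018, 0, 0, 0], [1, 0, 0, -0.018, 0, 0, 0], [1, 0, 0, -0.018, 0, 0, 0], [0.5, 0, 0, -0.018, 0, 0, 0]])

```text
time_s: 9.57
ee_pos: [623.6, -25.5, 73.3]
ee_rot: [180.0, 0.0, 173.5]
force: [0.1, -0.1, -0.8]
gripper_width: 87.2
gripper_force: 0.0
```

>>> apply_moves(increments=[[-1, 0, 0, 0, 0, 0, 0], [-1, 0, 0, 0, 0, 0, 0], [-1, 0, 0, 0, 0, 0, 0], [-1, 0, 0, 0, 0, 0, 0], [-1, 0, 0, 0, 0, 0, 0]])

```text
time_s: 9.98
ee_pos: [625.6, -25.7, 74.5]
ee_rot: [180.0, 0.1, 173.5]
force: [-0.1, -0.5, 0.5]
gripper_width: 53.9
gripper_force: 0.0
```

>>> apply_moves(increments=[[-1, 0, 0, 0, 0, 0, 0], [-1, 0, 0, 0, 0, 0, 0], [-1, 0, 0, 0, 0, 0, 0], [-1, 0, 0, 0, 0, 0, 0]])

```text
time_s: 10.32
ee_pos: [625.1, -25.7, 73.6]
ee_rot: [-180.0, 0.0, 173.5]
force: [-1.8, -0.7, 3.5]
gripper_width: 39.7
gripper_force: 30.0
```

Run:
```python
from h import *
f=dict(np.load("w3.npz"))
print("pin tip",onz(f,(157,244),77),"shoulder ctr",onz(f,(165,241),57))
print("far V rims",[onz(f,p,117)[:2].tolist() for p in [(497,224),(570,224),(490,305),(551,291)]])
print("mid V",[onz(f,p,117)[:2].tolist() for p in [(290,222),(350,222),(351,308),(291,308)]])
print("pad",[onz(f,p,38)[:2].tolist() for p in [(302,44),(354,31)]])
print("park screw",onz(f,(149,42),9),"rail",[onz(f,p,13)[:2].tolist() for p in [(91,198),(552,198)]])
save(f,"w3c.png",(430,170,160,150),4)
```

```text
pin tip [ 607.3 -140.4   77. ] shoulder ctr [ 610.7 -144.    57. ]
far V rims [[607.6, 78.7], [612.4, 120.8], [659.2, 75.5], [653.9, 112.4]]
mid V [[592.9, -40.3], [596.8, -5.8], [651.5, -10.2], [647.3, -47.2]]
pad [[483.7, -23.4], [479.7, 13.9]]
park screw [ 462.3 -142.4    9. ] rail [[576.3, -219.9], [621.2, 175.0]]
```

View pics/w3c.png

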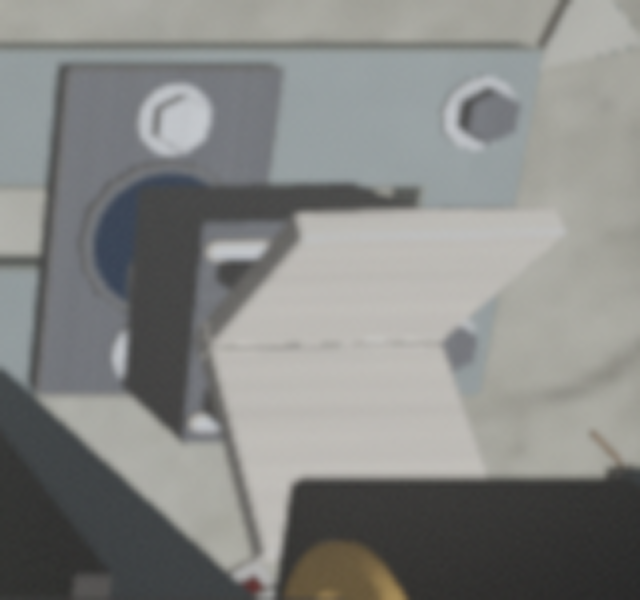

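The far V-head's groove (crop row 345, level) runs along the rail and the head is fully down. Next I'll carry the gripped V-head to the near outer post.

>>> apply_moves(increments=[[-1, 0, 0, 0.01, 0, 0, 0], [-1, 0, 0, 0.015, 0, 0, 0], [-1, 0, 0, 0.02, 0, 0, 0], [-1, -0.0017, -0.015, 0, 0, 0, 0], [-1, -0.003, -0.026, 0, 0, 0, 0]])

```text
time_s: 10.73
ee_pos: [621.0, -65.4, 119.0]
ee_rot: [179.9, 0.1, 173.7]
force: [-0.3, -1.3, -3.6]
gripper_width: 39.7
gripper_force: 30.0
```

>>> apply_moves(increments=[[-1, -0.003, -0.026, 0, 0, 0, 0], [-1, -0.003, -0.026, 0, 0, 0, 0], [-1, -0.0023, -0.02, 0, 0, 0, 0], [-1, -0.0007, -0.006, 0, 0, 0, 0], [-1, 0, 0, 0, 0, 0, 0]])

```text
time_s: 11.15
ee_pos: [610.3, -146.6, 117.2]
ee_rot: [180.0, -0.1, 173.4]
force: [0.3, 0.1, -3.0]
gripper_width: 40.2
gripper_force: 30.0
```

>>> apply_moves(increments=[[-1, 0, 0, -0.008, 0, 0, 0], [-1, 0, 0, -0.008, 0, 0, 0], [-1, 0, 0, -0.004, 0, 0, 0], [-1, 0, 0, 0, 0, 0, 0]])

```text
time_s: 11.48
ee_pos: [610.1, -143.3, 95.9]
ee_rot: [180.0, -0.2, 173.6]
force: [-0.1, -0.5, -3.6]
gripper_width: 40.0
gripper_force: 30.0
```

>>> apply_moves(increments=[[-1, 0.0005, -0.0005, -0.005, 0, 0, 0], [-1, 0, -0.0005, -0.005, 0, 0, 0], [-1, 0, 0, -0.005, 0, 0, 0], [-1, 0, 0, -0.004, 0, 0, 0], [-1, 0, 0, 0, 0, 0, 0]])

```text
time_s: 11.9
ee_pos: [611.0, -145.4, 77.8]
ee_rot: [180.0, -0.1, 173.5]
force: [-0.9, -0.7, -3.9]
gripper_width: 39.9
gripper_force: 30.0
```

>>> apply_moves(increments=[[-1, 0, 0, -0.002, 0, 0, 0], [-1, 0, 0, 0, 0, 0, 0], [-1, 0, 0, 0, 0, 0, 0]])

```text
time_s: 12.15
ee_pos: [611.8, -145.7, 77.1]
ee_rot: [180.0, 0.0, 173.5]
force: [-0.4, 0.9, -2.1]
gripper_width: 39.7
gripper_force: 30.0
```

>>> apply_moves(increments=[[-1, 0, 0, -0.002, 0, 0, 0], [-1, 0, 0, -0.001, 0, 0, 0], [-1, 0, 0, -0.001, 0, 0, 0], [-1, 0, 0, 0, 0, 0, 0]])

```text
time_s: 12.48
ee_pos: [611.8, -145.7, 73.6]
ee_rot: [180.0, 0.0, 173.5]
force: [-1.3, 0.1, 0.9]
gripper_width: 39.7
gripper_force: 30.0
```

>>> apply_moves(increments=[[-1, 0, 0, -0.001, 0, 0, 0], [-1, 0, 0, -0.0005, 0, 0, 0], [-1, 0, 0, 0, 0, 0, 0]])

```text
time_s: 12.73
ee_pos: [611.8, -145.7, 73.6]
ee_rot: [-180.0, 0.1, 173.5]
force: [-4.4, 0.2, 10.3]
gripper_width: 39.6
gripper_force: 30.0
```

>>> apply_moves(increments=[[1, 0, 0, 0, 0, 0, 0], [1, 0, 0, 0, 0, 0, 0], [1, 0, 0, 0, 0, 0, 0], [1, 0, 0, 0.015, 0, 0, 0], [1, 0, 0, 0.037, 0, 0, 0]])

```text
time_s: 13.15
ee_pos: [608.4, -144.8, 118.6]
ee_rot: [179.9, -0.7, 173.5]
force: [1.0, -0.2, -0.8]
gripper_width: 69.9
gripper_force: 0.0
```

>>> apply_moves(increments=[[1, 0, 0, 0.04, 0, 0, 0], [1, -0.03, 0.002, 0, 0, 0, 0.5], [1, -0.035, 0.002, 0, 0, 0, 1], [1, -0.035, 0.002, 0, 0, 0, 1], [1, -0.035, 0.002, 0, 0, 0, 0.5]])

```text
time_s: 13.57
ee_pos: [475.3, -137.5, 163.3]
ee_rot: [-180.0, 0.0, 176.6]
force: [-0.4, -0.7, 0.5]
gripper_width: 91.4
gripper_force: 0.0
```

>>> apply_moves(increments=[[1, -0.03, 0.002, 0, 0, 0, 0], [1, -0.012, 0.001, 0, 0, 0, 0], [1, 0, 0, -0.01, 0, 0, 0], [1, 0, 0, 0, 0, 0, 0], [1, 0, 0, 0, 0, 0, 0]])

```text
time_s: 13.98
ee_pos: [435.4, -134.8, 153.5]
ee_rot: [180.0, 0.0, 176.5]
force: [0.5, -0.5, -0.3]
gripper_width: 91.5
gripper_force: 0.0
```

Run:
```python
from h import *
s=status.state();print(s["time_s"],s["ee_pos"],s["ee_rot"])
f=cams.grab_frame("wrist");save(f,"w4.png");np.savez("w4.npz",**f)
```

```text
13.9833 [ 435.41776823 -134.78102092  153.46491264] [1.79996063e+02 2.77676189e-02 1.76511701e+02]
```

View pics/w4.png

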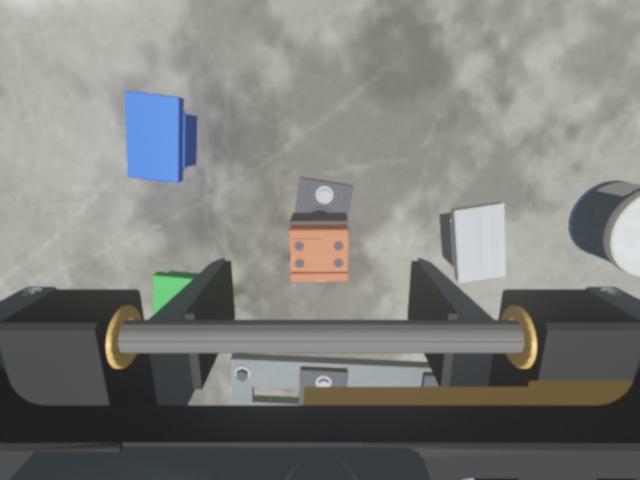

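The copper shoe is centred and square between the fingers at (319,253). The blue and green look-alikes are clear at (155,137) and (180,290), and the pad stands at (480,242).

Run:
```python
from h import *
f=dict(np.load("w4.npz"))
X=np.array([onz(f,p,89)[:2] for p in [(290,227),(348,227),(349,281),(291,281)]]);print(X,X.mean(0))
print("pad",[onz(f,p,38)[:2].tolist() for p in [(452,209),(503,203),(506,275),(458,282)]],"screw",onz(f,(324,195),9))
```

```text
[[ 413.5 -153.4]
 [ 415.7 -116.5]
 [ 453.  -117.3]
 [ 450.6 -155.9]] [ 433.2   -135.775]
pad [[419.7, -32.2], [417.4, 6.8], [477.6, 14.1], [481.4, -24.8]] screw [ 407.6 -130.6    9. ]
```

>>> apply_moves(increments=[[1, 0, 0, -0.018, 0, 0, 0], [1, 0, 0, -0.018, 0, 0, 0], [1, 0, 0, -0.018, 0, 0, 0], [1, 0, 0, -0.018, 0, 0, 0], [0.5, 0, 0, -0.019, 0, 0, 0]])

```text
time_s: 14.45
ee_pos: [436.3, -134.9, 62.0]
ee_rot: [-180.0, 0.1, 176.5]
force: [0.0, 1.1, 1.0]
gripper_width: 87.5
gripper_force: 0.0
```

>>> apply_moves(increments=[[-1, 0, 0, 0, 0, 0, 0], [-1, 0, 0, 0, 0, 0, 0], [-1, 0, 0, 0, 0, 0, 0], [-1, 0, 0, 0, 0, 0, 0], [-1, 0, 0, 0, 0, 0, 0]])

```text
time_s: 14.87
ee_pos: [435.7, -134.9, 63.5]
ee_rot: [-180.0, 0.1, 176.5]
force: [-0.1, -0.3, -0.2]
gripper_width: 53.9
gripper_force: 0.0
```

>>> apply_moves(increments=[[-1, 0, 0, 0, 0, 0, 0], [-1, 0, 0, 0, 0, 0, 0], [-1, 0, 0, 0, 0, 0, 0], [-1, 0, 0, 0, 0, 0, 0]])

```text
time_s: 15.2
ee_pos: [435.1, -134.9, 63.1]
ee_rot: [-180.0, 0.1, 176.5]
force: [-1.7, 0.1, 5.0]
gripper_width: 39.5
gripper_force: 30.0
```

>>> apply_moves(increments=[[-1, 0, 0, 0.01, 0, 0, 0], [-1, 0, 0, 0.015, 0, 0, 0], [-1, 0, 0, 0.02, 0, 0, 0], [-1, 0.005, 0.003, 0.012, 0, 0, 0], [-1, 0.02, 0.0115, 0, 0, 0, -0.5]])

```text
time_s: 15.62
ee_pos: [458.3, -120.8, 121.1]
ee_rot: [-180.0, 0.0, 175.9]
force: [-0.5, -0.3, -2.5]
gripper_width: 39.8
gripper_force: 30.0
```

>>> apply_moves(increments=[[-1, 0.025, 0.0145, 0, 0, 0, -0.5], [-1, 0.025, 0.0145, 0, 0, 0, -0.5], [-1, 0.025, 0.0145, 0, 0, 0, -0.5], [-1, 0.025, 0.0145, 0, 0, 0, -0.5], [-1, 0.025, 0.0145, 0, 0, 0, -0.5]])

```text
time_s: 16.03
ee_pos: [584.9, -46.6, 118.4]
ee_rot: [180.0, -0.1, 173.5]
force: [-0.2, -0.7, -3.4]
gripper_width: 40.1
gripper_force: 30.0
```

>>> apply_moves(increments=[[-1, 0.025, 0.0145, 0, 0, 0, 0], [-1, 0.012, 0.006, 0, 0, 0, 0], [-1, 0.003, 0.0015, 0, 0, 0, 0], [-1, 0, 0, 0, 0, 0, 0], [-1, 0, 0, 0, 0, 0, 0]])

```text
time_s: 16.45
ee_pos: [623.1, -25.9, 118.5]
ee_rot: [-180.0, -0.2, 173.5]
force: [-0.6, 0.2, -3.9]
gripper_width: 39.8
gripper_force: 30.0
```

>>> apply_moves(increments=[[-1, 0, 0, -0.01, 0, 0, 0], [-1, 0, 0, -0.008, 0, 0, 0], [-1, 0, 0, -0.004, 0, 0, 0], [-1, 0, 0, 0, 0, 0, 0]])

```text
time_s: 16.78
ee_pos: [623.0, -26.0, 95.7]
ee_rot: [-180.0, -0.2, 173.5]
force: [-0.1, -0.4, -2.7]
gripper_width: 39.7
gripper_force: 30.0
```

>>> apply_moves(increments=[[-1, 0, 0, -0.005, 0, 0, 0], [-1, 0, 0, -0.005, 0, 0, 0], [-1, 0, 0, -0.005, 0, 0, 0], [-1, 0, 0, -0.003, 0, 0, 0], [-1, 0, 0, 0, 0, 0, 0]])

```text
time_s: 17.2
ee_pos: [624.1, -25.6, 78.5]
ee_rot: [180.0, -0.1, 173.5]
force: [0.3, -0.4, -1.7]
gripper_width: 39.8
gripper_force: 30.0
```

>>> apply_moves(increments=[[-1, 0, 0, -0.002, 0, 0, 0], [-1, 0, 0, -0.001, 0, 0, 0], [-1, 0, 0, -0.001, 0, 0, 0], [-1, 0, 0, -0.0005, 0, 0, 0], [-1, 0, 0, 0, 0, 0, 0]])

```text
time_s: 17.62
ee_pos: [624.8, -25.6, 75.2]
ee_rot: [180.0, 0.0, 173.5]
force: [-0.1, 0.5, -3.0]
gripper_width: 39.9
gripper_force: 30.0
```

>>> apply_moves(increments=[[-1, 0, 0, -0.001, 0, 0, 0], [-1, 0, 0, -0.0005, 0, 0, 0], [-1, 0, 0, 0, 0, 0, 0]])

```text
time_s: 17.87
ee_pos: [624.8, -25.6, 75.2]
ee_rot: [180.0, 0.1, 173.5]
force: [-2.4, 0.7, 5.5]
gripper_width: 40.0
gripper_force: 30.0
```

>>> apply_moves(increments=[[1, 0, 0, 0, 0, 0, 0], [1, 0, 0, 0, 0, 0, 0], [1, 0, 0, 0, 0, 0, 0], [1, 0, 0, 0.015, 0, 0, 0], [1, 0, 0, 0.035, 0, 0, 0]])

```text
time_s: 18.28
ee_pos: [621.6, -25.4, 119.3]
ee_rot: [-180.0, -0.6, 173.5]
force: [-0.0, -0.1, 0.2]
gripper_width: 69.9
gripper_force: 0.0
```

>>> apply_moves(increments=[[1, -0.01, 0.001, 0.03, 0, 0, 2.7], [1, -0.035, 0.004, 0, 0, 0, 2.7], [1, -0.035, 0.004, 0, 0, 0, 2.7], [1, -0.035, 0.004, 0, 0, 0, 2.8], [1, -0.035, 0.003, 0, 0, 0, 2.7]])

```text
time_s: 18.7
ee_pos: [473.3, -9.4, 153.5]
ee_rot: [180.0, 0.0, -172.7]
force: [0.1, -0.3, 0.0]
gripper_width: 91.1
gripper_force: 0.0
```

>>> apply_moves(increments=[[1, -0.02, 0.002, 0, 0, 0, 0], [1, -0.004, 0, -0.02, 0, 0, 0], [1, 0, 0, -0.03, 0, 0, 0], [1, 0, 0, -0.03, 0, 0, 0], [1, 0, 0, -0.02, 0, 0, 0]])

```text
time_s: 19.12
ee_pos: [449.8, -7.6, 51.9]
ee_rot: [180.0, -0.1, -172.9]
force: [-0.3, 0.3, -0.7]
gripper_width: 91.5
gripper_force: 0.0
```

Run:
```python
from h import *
s=status.state();print(s["time_s"],s["ee_pos"],s["ee_rot"])
f=cams.grab_frame("scene");save(f,"s2.png",(250,150,180,160),4);np.savez("s2.npz",**f)
```

```text
19.1167 [449.75891687  -7.56300046  51.89419114] [ 1.79984305e+02 -5.59817123e-02 -1.72885717e+02]
```

View pics/s2.png

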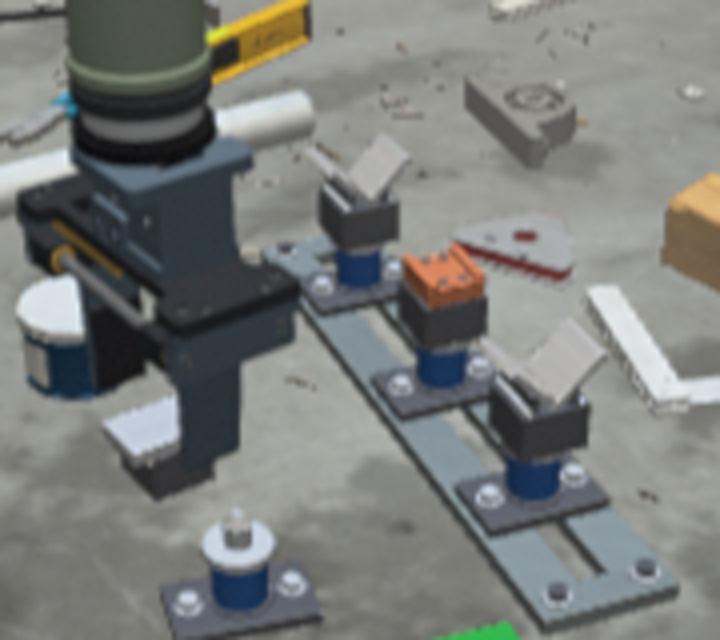

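Both V-heads and the copper shoe are down and aligned along the rail: crop (350,220), (443,290) and (545,410). The gripper straddles the pad at (170,430) and the parking pin is free at (238,530).

>>> apply_moves(increments=[[1, 0, 0, -0.013, 0, 0, 0], [0.5, 0, 0, -0.012, 0, 0, 0], [0, 0, 0, -0.007, 0, 0, 0], [-1, 0, 0, 0, 0, 0, 0], [-1, 0, 0, 0, 0, 0, 0]])

```text
time_s: 19.58
ee_pos: [451.0, -7.6, 21.8]
ee_rot: [180.0, 0.0, -172.9]
force: [-1.0, 0.0, 1.2]
gripper_width: 67.3
gripper_force: 0.0
```

>>> apply_moves(increments=[[-1, 0, 0, 0, 0, 0, 0], [-1, 0, 0, 0, 0, 0, 0], [-1, 0, 0, 0, 0, 0, 0], [-1, 0, 0, 0, 0, 0, 0], [-1, 0, 0, 0, 0, 0, 0]])

```text
time_s: 20.0
ee_pos: [451.0, -7.6, 21.9]
ee_rot: [-180.0, 0.1, -172.9]
force: [-0.7, 0.6, 2.6]
gripper_width: 40.1
gripper_force: 29.7
```

>>> apply_moves(increments=[[-1, 0, 0, 0.012, 0, 0, 0], [-1, 0, 0, 0.025, 0, 0, 0], [-1, 0, 0, 0.03, 0, 0, 0], [-1, -0.001, -0.01, 0.021, 0, 0, 0], [-1, -0.003, -0.024, 0, 0, 0, 0]])

```text
time_s: 20.42
ee_pos: [449.6, -40.7, 113.2]
ee_rot: [-179.9, 0.5, -172.7]
force: [0.6, -0.1, -2.7]
gripper_width: 39.8
gripper_force: 29.7
```

>>> apply_moves(increments=[[-1, -0.004, -0.028, 0, 0, 0, 0], [-1, -0.004, -0.028, 0, 0, 0, 0], [-1, -0.003, -0.024, 0, 0, 0, 0], [-1, -0.001, -0.0105, 0, 0, 0, 0], [-1, 0, -0.003, 0, 0, 0, 0]])

```text
time_s: 20.83
ee_pos: [434.1, -136.4, 109.1]
ee_rot: [180.0, -0.0, -173.0]
force: [-0.3, 1.0, -3.7]
gripper_width: 39.7
gripper_force: 29.7
```

>>> apply_moves(increments=[[-1, 0, 0, -0.01, 0, 0, 0], [-1, 0, 0, -0.006, 0, 0, 0], [-1, 0, 0, -0.003, 0, 0, 0], [-1, 0, 0, 0, 0, 0, 0]])

```text
time_s: 21.17
ee_pos: [434.0, -134.1, 89.6]
ee_rot: [179.9, -0.1, -172.8]
force: [-0.2, 0.3, -2.6]
gripper_width: 40.3
gripper_force: 29.7
```

>>> apply_moves(increments=[[-1, 0.0005, -0.0005, -0.005, 0, 0, 0], [-1, 0, 0, -0.005, 0, 0, 0], [-1, 0, 0, -0.005, 0, 0, 0], [-1, 0, 0, -0.004, 0, 0, 0], [-1, 0, 0, 0, 0, 0, 0]])

```text
time_s: 21.58
ee_pos: [434.6, -135.3, 70.5]
ee_rot: [179.9, -0.1, -172.9]
force: [-0.2, 0.4, -3.3]
gripper_width: 40.1
gripper_force: 29.7
```

>>> apply_moves(increments=[[-1, 0, 0, -0.0015, 0, 0, 0], [-1, 0, 0, -0.001, 0, 0, 0], [-1, 0, 0, 0, 0, 0, 0], [-1, 0, 0, 0, 0, 0, 0]])

```text
time_s: 21.92
ee_pos: [435.3, -135.7, 69.1]
ee_rot: [-180.0, 0.0, -172.9]
force: [0.3, -0.1, -2.7]
gripper_width: 40.1
gripper_force: 29.7
```

>>> apply_moves(increments=[[-1, 0, 0, -0.001, 0, 0, 0], [-1, 0, 0, -0.001, 0, 0, 0], [-1, 0, 0, -0.001, 0, 0, 0], [-1, 0, 0, -0.0005, 0, 0, 0], [-1, 0, 0, 0, 0, 0, 0]])

```text
time_s: 22.33
ee_pos: [435.4, -135.7, 66.9]
ee_rot: [-180.0, 0.0, -172.9]
force: [-3.2, 0.6, 10.5]
gripper_width: 40.0
gripper_force: 29.7
```

>>> apply_moves(increments=[[1, 0, 0, 0, 0, 0, 0], [1, 0, 0, 0, 0, 0, 0], [1, 0, 0, 0, 0, 0, 0], [1, 0, 0, 0.015, 0, 0, 0], [1, 0, 0, 0.035, 0, 0, 0]])

```text
time_s: 22.75
ee_pos: [432.3, -134.7, 112.6]
ee_rot: [179.8, -0.5, -172.9]
force: [-0.5, -0.2, 0.3]
gripper_width: 70.2
gripper_force: 0.0
```

>>> apply_moves(increments=[[1, 0, 0, 0.04, 0, 0, 0], [1, 0, 0.005, 0.04, 0, 0, -1], [1, 0.01, 0.03, 0.02, 0, 0, -1], [1, 0.01, 0.035, 0.015, 0, 0, -1], [1, 0.012, 0.035, 0.015, 0, 0, -1]])

```text
time_s: 23.17
ee_pos: [467.4, -29.9, 247.1]
ee_rot: [-180.0, 0.1, -177.1]
force: [0.9, -0.3, 0.3]
gripper_width: 90.9
gripper_force: 0.0
```

>>> apply_moves(increments=[[1, 0.012, 0.037, 0.015, 0, 0, -1], [1, 0.012, 0.037, 0.015, 0, 0, 0], [1, 0.012, 0.037, 0.015, 0, 0, 0], [1, 0.012, 0.037, 0.015, 0, 0, 0], [1, 0.012, 0.037, 0.015, 0, 0, 0]])

```text
time_s: 23.58
ee_pos: [527.3, 156.2, 321.1]
ee_rot: [-180.0, 0.0, -177.9]
force: [1.7, -0.2, -0.6]
gripper_width: 90.9
gripper_force: 0.0
```

>>> apply_moves(increments=[[1, 0.012, 0.037, 0.008, 0, 0, 0], [1, 0.012, 0.037, 0, 0, 0, 0], [1, 0.012, 0.037, 0, 0, 0, 0], [1, 0.012, 0.037, 0, 0, 0, 0], [1, 0.012, 0.037, 0, 0, 0, 0]])

```text
time_s: 24.0
ee_pos: [587.4, 341.2, 328.1]
ee_rot: [-180.0, -0.0, -177.9]
force: [-0.4, -0.3, 0.5]
gripper_width: 90.8
gripper_force: 0.0
```

>>> apply_moves(increments=[[1, 0.006, 0.007, 0, 0, 0, 0], [1, 0, 0, 0, 0, 0, 0], [1, 0, 0, 0, 0, 0, 0]])

```text
time_s: 24.25
ee_pos: [593.1, 346.3, 327.3]
ee_rot: [-179.9, -0.1, -177.8]
force: [-0.3, 0.8, -0.2]
gripper_width: 91.3
gripper_force: 0.0
```

Run:
```python
from h import *
s=status.state();print(s["time_s"],s["ee_pos"],s["ee_rot"])
f=cams.grab_frame("wrist");save(f,"w5.png");np.savez("w5.npz",**f)
for m in finder.trace("tube_center","wrist")[:2]:
    r=cv2.minAreaRect(np.argwhere(m["pixels"])[:,::-1].astype(np.float32));B=cv2.boxPoints(r);print(m["score"],B.tolist(),[onz(f,p,19)[:2].tolist() for p in B])
```

```text
24.25 [593.06712495 346.31346487 327.26897181] [-1.79917261e+02 -9.64938345e-02 -1.77847562e+02]
0.61 [[307.0, 0.0], [341.0, 0.0], [341.0, 297.0], [307.0, 297.0]] [[368.9, 321.5], [367.4, 360.2], [736.7, 379.8], [738.6, 331.5]]
```

View pics/w5.png

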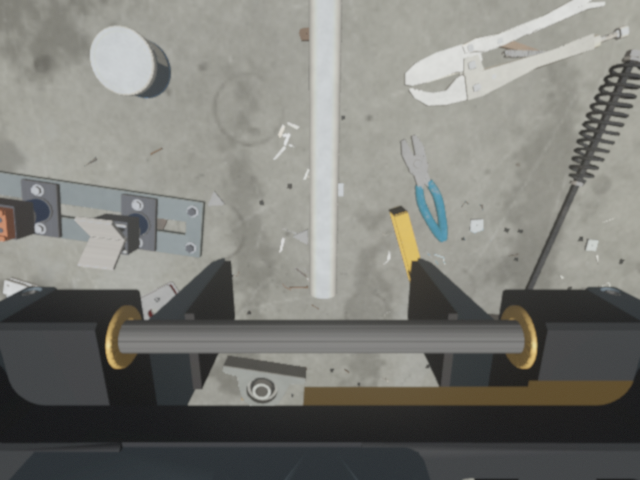

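The tube stands upright in the picture: axis from (326,0) to (323,298), far end at row 298, near end just out of frame.

Run:
```python
from h import *
f=dict(np.load("w5.npz"));g=cv2.cvtColor(f["color"],cv2.COLOR_RGB2GRAY).astype(float)
pts=[]
for r in range(10,280,10):
    d=np.gradient(cv2.GaussianBlur(g,(5,5),0)[r,290:365]);l=290+d[:37].argmax();h=290+37+d[37:].argmin();pts.append((r,l,h))
P=np.array(pts,float);c=P[:,1:].mean(1);k=np.polyfit(P[:,0],c,1);res=c-np.polyval(k,P[:,0]);ok=abs(res)<2;k=np.polyfit(P[ok,0],c[ok],1);print(k,ok.sum(),P[::5])
A=[onz(f,(np.polyval(k,r),r),19) for r in (20,250)];v=A[1]-A[0];print(A,np.degrees(np.arctan2(v[1],v[0])))
print("far end",onz(f,(322,297),38),onz(f,(322,299),38))
for n in("scene0","side0"):
    F=dict(np.load(n+".npz"));B=[]
    ends=[(A[0]-v/np.linalg.norm(v)*0)]
    for x in (350,355,360,365,370,720,725,730,735):
        B.append((x,proj(F,A[0]+v*(x-A[0][0])/v[0]).tolist()))
    print(n,B)
s=dict(np.load("scene0.npz"));save(s,"tb.png",(195,165,160,60),5)
```

```text
[-8.34249176e-03  3.24941253e+02] 25 [[ 10. 311. 339.]
 [ 60. 311. 338.]
 [110. 311. 337.]
 [160. 311. 336.]
 [210. 311. 335.]
 [260. 311. 334.]]
[array([388.3, 342.5,  19. ]), array([667.4, 351.3,  19. ])] 1.805932917535663
far end [728.7 352.4  38. ] [731.6 352.5  38. ]
scene0 [(350, [207.5, 208.5]), (355, [209.2, 208.0]), (360, [210.9, 207.6]), (365, [212.6, 207.1]), (370, [214.3, 206.7]), (720, [321.7, 179.0]), (725, [323.1, 178.6]), (730, [324.5, 178.3]), (735, [325.9, 177.9])]
side0 [(350, [213.0, 216.6]), (355, [214.6, 216.4]), (360, [216.2, 216.1]), (365, [217.8, 215.9]), (370, [219.5, 215.6]), (720, [319.0, 199.5]), (725, [320.2, 199.3]), (730, [321.5, 199.1]), (735, [322.7, 198.9])]
```

View pics/tb.png

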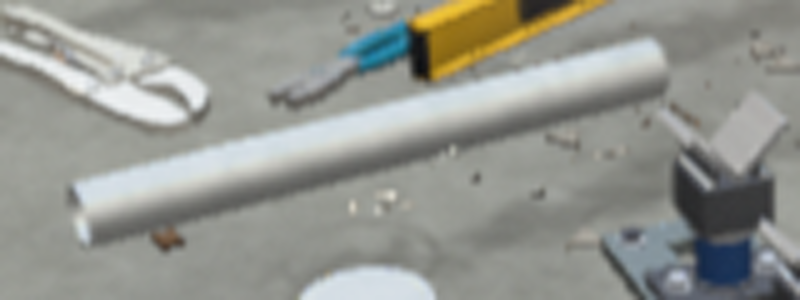

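The tube's near end is at scene ≈(211,208), which is x≈358. Its far end is at x≈731, so the middle is about (544,347) with yaw 1.8°.

>>> apply_moves(increments=[[1, -0.01, 0.0002, -0.03, 0, 0, -0.35], [1, -0.01, 0.0002, -0.03, 0, 0, 0], [1, -0.01, 0.0002, -0.035, 0, 0, 0], [1, -0.01, 0.0002, -0.035, 0, 0, 0], [1, -0.009, 0.0002, -0.035, 0, 0, 0]], newtons=50)

```text
time_s: 24.77
ee_pos: [543.3, 345.5, 163.4]
ee_rot: [180.0, 0.1, -178.3]
force: [0.7, -0.0, 0.5]
gripper_width: 91.5
gripper_force: 0.0
```

>>> apply_moves(increments=[[1, 0, 0, -0.035, 0, 0, 0], [1, 0, 0, -0.03, 0, 0, 0], [1, 0, 0, -0.03, 0, 0, 0], [1, 0, 0, -0.02, 0, 0, 0], [1, 0, 0, 0, 0, 0, 0]])

```text
time_s: 25.18
ee_pos: [541.3, 344.1, 44.7]
ee_rot: [-179.7, -0.4, -178.3]
force: [-1.2, -0.3, -0.0]
gripper_width: 91.1
gripper_force: 0.0
```

>>> apply_moves(increments=[[1, 0, 0, 0, 0, 0, 0]])

```text
time_s: 25.27
ee_pos: [543.9, 346.0, 48.7]
ee_rot: [-180.0, -0.1, -178.3]
force: [0.1, -0.2, 0.7]
gripper_width: 91.5
gripper_force: 0.0
```

>>> apply_moves(increments=[[1, 0, 0, -0.015, 0, 0, 0], [0.6, 0, 0, -0.01, 0, 0, 0], [0.3, 0, 0, -0.005, 0, 0, 0], [-1, 0, 0, 0, 0, 0, 0], [-1, 0, 0, 0, 0, 0, 0]])

```text
time_s: 25.68
ee_pos: [544.5, 347.3, 19.2]
ee_rot: [180.0, 0.0, -178.2]
force: [0.3, 0.2, 0.1]
gripper_width: 67.2
gripper_force: 0.0
```

>>> apply_moves(increments=[[-1, 0, 0, 0, 0, 0, 0], [-1, 0, 0, 0, 0, 0, 0], [-1, 0, 0, 0, 0, 0, 0], [-1, 0, 0, 0, 0, 0, 0], [-1, 0, 0, 0, 0, 0, 0]])

```text
time_s: 26.1
ee_pos: [544.3, 347.6, 18.8]
ee_rot: [180.0, 0.0, -178.2]
force: [0.0, 1.7, 0.4]
gripper_width: 37.3
gripper_force: 50.0
```

>>> apply_moves(increments=[[-1, 0, 0, 0, 0, 0, 0], [-1, 0, 0, 0, 0, 0, 0]])

```text
time_s: 26.27
ee_pos: [544.3, 347.6, 18.8]
ee_rot: [180.0, 0.0, -178.2]
force: [-1.1, 1.4, 2.2]
gripper_width: 37.5
gripper_force: 50.0
```

>>> apply_moves(increments=[[-1, 0, 0, 0.015, 0, 0, 0], [-1, 0, 0, 0.03, 0, 0, 0], [-1, 0, 0, 0.035, 0, 0, 0], [-1, 0, 0, 0.035, 0, 0, 0], [-1, 0, -0.005, 0.035, 0, 0, 0]])

```text
time_s: 26.68
ee_pos: [542.9, 342.1, 167.7]
ee_rot: [-179.9, -0.2, -178.2]
force: [1.5, 0.9, -6.0]
gripper_width: 37.2
gripper_force: 50.0
```

>>> apply_moves(increments=[[-1, 0.002, -0.012, 0.035, 0, 0, -2], [-1, 0.005, -0.022, 0.015, 0, 0, -5], [-1, 0.005, -0.025, 0, 0, 0, -6.5], [-1, 0.006, -0.027, 0, 0, 0, -6.5], [-1, 0.006, -0.027, 0, 0, 0, -6.5]])

```text
time_s: 27.1
ee_pos: [567.0, 227.8, 216.7]
ee_rot: [-179.8, -0.1, 155.0]
force: [0.5, 0.1, -6.5]
gripper_width: 36.9
gripper_force: 50.0
```

>>> apply_moves(increments=[[-1, 0.006, -0.027, 0, 0, 0, -6.5], [-1, 0.006, -0.027, 0, 0, 0, -6.5], [-1, 0.006, -0.027, 0, 0, 0, -6.5], [-1, 0.006, -0.027, 0, 0, 0, -6.5], [-1, 0.006, -0.027, 0, 0, 0, -6.5]])

```text
time_s: 27.52
ee_pos: [597.0, 92.6, 216.2]
ee_rot: [-179.7, -0.1, 122.5]
force: [-0.5, 0.3, -6.7]
gripper_width: 37.6
gripper_force: 50.0
```

>>> apply_moves(increments=[[-1, 0.006, -0.027, 0, 0, 0, -6.5], [-1, 0.006, -0.027, 0, 0, 0, -6.5], [-1, 0.006, -0.027, 0, 0, 0, -6.5], [-1, 0.006, -0.024, 0, 0, 0, -6.5], [-1, 0.0025, -0.015, 0, 0, 0, -4]])

```text
time_s: 27.93
ee_pos: [624.0, -28.6, 216.0]
ee_rot: [-179.8, 0.1, 92.4]
force: [0.1, -0.3, -6.6]
gripper_width: 37.1
gripper_force: 50.0
```

>>> apply_moves(increments=[[-1, 0, 0, 0, 0, 0, -2], [-1, 0, 0, 0, 0, 0, 0], [-1, 0, 0, 0, 0, 0, 0]])

```text
time_s: 28.18
ee_pos: [623.6, -25.8, 216.6]
ee_rot: [-179.8, -0.0, 90.8]
force: [-0.8, -0.3, -7.6]
gripper_width: 37.2
gripper_force: 50.0
```

>>> apply_moves(increments=[[-1, 0.0005, 0, -0.015, 0, 0, -3], [-1, 0, 0, -0.02, 0, 0, -3], [-1, 0, 0, -0.02, 0, 0, -1.4], [-1, 0, 0, -0.018, 0, 0, 0], [-1, 0, 0, -0.01, 0, 0, 0]])

```text
time_s: 28.6
ee_pos: [623.2, -24.8, 132.3]
ee_rot: [-179.7, 0.0, 83.5]
force: [-0.8, -0.4, -7.1]
gripper_width: 36.7
gripper_force: 50.0
```

>>> apply_moves(increments=[[-1, 0, 0, 0, 0, 0, 0], [-1, 0, 0, 0, 0, 0, 0]])

```text
time_s: 28.77
ee_pos: [625.0, -25.2, 135.1]
ee_rot: [-179.9, 0.0, 83.4]
force: [0.8, -0.2, -6.9]
gripper_width: 37.2
gripper_force: 50.0
```

Run:
```python
from h import *
s=status.state();print(s["time_s"],s["ee_pos"],s["ee_rot"],s["force"])
f=cams.grab_frame("scene");np.savez("s3.npz",**f)
d=np.array([.115,.9934,0]);c=s["ee_pos"]
for k in(-187.5,0,187.5): print(k,proj(f,c+d*k))
for m in finder.trace("tube_center","scene")[:2]:
    print(m["score"],m["rect"]);r=cv2.minAreaRect(np.argwhere(m["pixels"])[:,::-1].astype(np.float32));print(cv2.boxPoints(r).tolist())
im=f["color"][:,:,::-1].copy()
for k in(-187.5,187.5): cv2.circle(im,tuple(int(v) for v in proj(f,c+d*k)),1,(0,0,255),-1)
cv2.imwrite("pics/s3.png",cv2.resize(im[140:320,280:440],None,fx=4,fy=3.3,interpolation=cv2.INTER_CUBIC))
```

```text
28.7667 [624.97267357 -25.22877046 135.09241799] [-1.79938479e+02  4.62614931e-03  8.34379065e+01] [ 0.81442652 -0.19846285 -6.86689002]
-187.5 [400.6 244.2]
0 [360.  202.7]
187.5 [329.7 171.7]
0.83 [339.2, 178.3, 75.1, 74.2]
[[330.432373046875, 184.13929748535156], [344.96588134765625, 170.3324737548828], [413.2760009765625, 242.2378692626953], [398.74249267578125, 256.044677734375]]
```

View pics/s3.png

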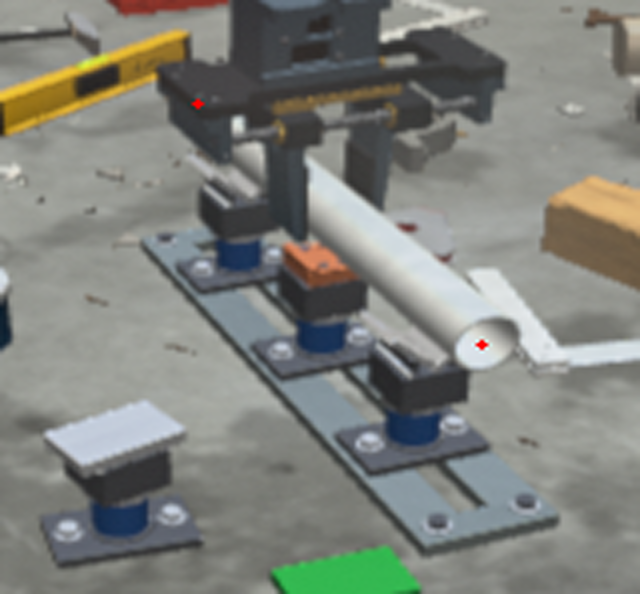

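The tube hangs just above both V-heads, the pad is seated on the parking post, and the end face at crop (488,343) is about 2 mm off the predicted centre. I'll shift 2 mm and lower.

>>> apply_moves(increments=[[-1, 0.0002, 0.001, -0.005, 0, 0, 0], [-1, 0, 0.001, -0.005, 0, 0, 0], [-1, 0, 0, -0.002, 0, 0, 0], [-1, 0, 0, 0, 0, 0, 0], [-1, 0, 0, 0, 0, 0, 0]])

```text
time_s: 29.28
ee_pos: [625.3, -23.7, 123.2]
ee_rot: [-180.0, 0.0, 83.4]
force: [1.1, 0.9, -6.1]
gripper_width: 37.1
gripper_force: 50.0
```

>>> apply_moves(increments=[[-1, 0, 0, -0.0015, 0, 0, 0], [-1, 0, 0, -0.001, 0, 0, 0], [-1, 0, 0, 0, 0, 0, 0]])

```text
time_s: 29.53
ee_pos: [625.3, -23.7, 120.8]
ee_rot: [-180.0, 0.0, 83.4]
force: [-0.0, 0.3, -7.1]
gripper_width: 37.4
gripper_force: 50.0
```

>>> apply_moves(increments=[[-1, 0, 0, -0.001, 0, 0, 0], [-1, 0, 0, -0.001, 0, 0, 0], [-1, 0, 0, 0, 0, 0, 0]])

```text
time_s: 29.78
ee_pos: [625.2, -23.7, 118.7]
ee_rot: [-180.0, -0.0, 83.4]
force: [0.3, 0.6, -6.9]
gripper_width: 37.2
gripper_force: 50.0
```

>>> apply_moves(increments=[[-1, 0, 0, -0.0005, 0, 0, 0], [-1, 0, 0, -0.0005, 0, 0, 0], [-1, 0, 0, 0, 0, 0, 0]])

```text
time_s: 30.03
ee_pos: [625.4, -23.7, 118.1]
ee_rot: [180.0, -0.0, 83.4]
force: [-0.4, -0.5, -7.0]
gripper_width: 37.5
gripper_force: 50.0
```

>>> apply_moves(increments=[[-1, 0, 0, -0.0005, 0, 0, 0], [-1, 0, 0, -0.0005, 0, 0, 0], [-1, 0, 0, 0, 0, 0, 0]])

```text
time_s: 30.28
ee_pos: [625.6, -23.7, 117.8]
ee_rot: [179.9, -0.0, 83.4]
force: [-2.9, -0.1, 0.9]
gripper_width: 37.1
gripper_force: 50.0
```

>>> apply_moves(increments=[[-0.1, 0, 0, 0, 0, 0, 0], [0.1, 0, 0, 0, 0, 0, 0], [0.3, 0, 0, 0, 0, 0, 0], [0.5, 0, 0, 0, 0, 0, 0], [0.6, 0, 0, 0, 0, 0, 0]])

```text
time_s: 30.7
ee_pos: [625.8, -23.7, 117.2]
ee_rot: [179.9, -0.0, 83.4]
force: [0.5, 0.4, -0.5]
gripper_width: 64.5
gripper_force: 0.0
```

>>> apply_moves(increments=[[0.6, 0, 0, 0.01, 0, 0, 0], [0.6, 0, 0, 0.02, 0, 0, 0], [0.6, 0, 0, 0.035, 0, 0, 0], [0.6, 0, 0, 0.04, 0, 0, 0], [0.6, 0, 0, 0.04, 0, 0, 0]])

```text
time_s: 31.12
ee_pos: [624.9, -23.7, 263.9]
ee_rot: [-180.0, 0.0, 83.4]
force: [1.4, 0.0, 0.2]
gripper_width: 73.1
gripper_force: 0.0
```

>>> apply_moves(increments=[[0.6, -0.035, 0.01, 0.01, 0, 0, 0], [0.6, -0.035, 0.01, 0, 0, 0, 0], [0.6, -0.035, 0.01, 0, 0, 0, 0], [0.6, -0.035, 0.01, 0, 0, 0, 0], [0.6, -0.02, 0, 0, 0, 0, 0]])

```text
time_s: 31.53
ee_pos: [461.9, 17.5, 273.0]
ee_rot: [-180.0, -0.0, 83.4]
force: [-0.4, -0.0, 0.2]
gripper_width: 73.2
gripper_force: 0.0
```

Run:
```python
from h import *
s=status.state();print(s["time_s"],s["ee_pos"])
f=cams.grab_frame("scene");np.savez("s4.npz",**f)
d=np.array([.115,.9934,0]);c=np.array([625,-25.6,118])
im=f["color"][:,:,::-1].copy()
for k in(-187.5,187.5):
    p=proj(f,c+d*k);print(p);cv2.circle(im,tuple(int(round(v)) for v in p),1,(0,0,255),-1)
cv2.imwrite("pics/s4.png",cv2.resize(im[150:310,280:440],None,fx=4,fy=3.7,interpolation=cv2.INTER_CUBIC))
```

```text
31.5333 [461.85189699  17.48274271 272.96449248]
[400.  251.5]
[329.9 177.7]
```

View pics/s4.png

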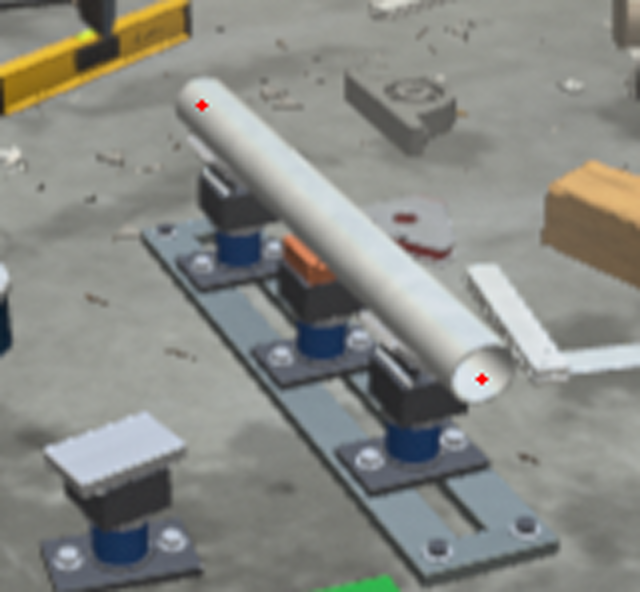

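The tube lies in both V-heads over the shoe. Its near end at crop (482,376) matches the predicted mark, and the pad is down on the parking post.

>>> apply_moves(increments=[[0.6, 0, 0, 0, 0, 0, 0], [0.6, 0, 0, 0, 0, 0, 0], [0.6, 0, 0, 0, 0, 0, 0], [0.6, 0, 0, 0, 0, 0, 0]])

```text
time_s: 31.92
ee_pos: [466.5, 16.1, 271.9]
ee_rot: [180.0, 0.0, 83.3]
force: [-0.1, -0.2, 0.2]
gripper_width: 72.8
gripper_force: 0.0
```

```bash
python3 -c "
from h import *
print(env.job_done())"
```

```text
the job is handed in; nothing more can be done
None
```

I handed the job in at about 32 s, with no verdict returned: V-heads on both outer posts, the copper shoe on the middle post, the flat pad on the parking post, the tube in both V-heads within about 2 mm of centre over the shoe, and the tin untouched.

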